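Unlock the medicine box and hold its lid up by the key

ROBOT

A 7-joint arm with a two-finger parallel gripper is mounted at the origin on the work surface; the furniture and walls round the work are solid. World frame = base frame: x ahead of the robot, y to its left, z up, the work surface at z = 0. Lengths are in mm, angles in rad, forces in N, time in s.
With the tool pointing down it reaches from about 400 to 875 mm from the base axis. Payload 19.3 kg.
Tool frame: the origin (TCP) lies at the very end of the fingers, on their centre line; the grasp point (between the pads) lies 19 mm behind it (grip_point_offset is the z of the grasp point in the tool frame, in mm); z points along the fingers, x is the direction in which the jaws open and shut, and the axes are right-handed (so a half turn about z gives the same grasp; the last joint's range is limited). The gripper opens to 85 mm and grips with 20 to 120 N. Pads are 22 mm wide; open, the fingers measure 114 mm over their backs; the gripper's body (76 mm by 85 mm) begins 54 mm behind the grasp point. The pads swing forward as they close: fully open they stand 13 mm farther back than shut.
Start: joints at [-1.371, 0.521, -0.036, 1.599, 0.021, 1.021, -0.113], TCP at [166.606, 602.376, 231.291] pointing down, gripper open.
Joint ranges: [-2.91, 2.91], [-0.3, 2.13], [-1.5, 1.42], [0.17, 2.43], [-1.26, 4.41], [0.16, 1.93], [-2.52, 2.52]. Speed limits (rad/s): [1.89, 1.89, 2.39, 2.39, 3.01, 3.01, 3.01].

INTERFACE

Orientations are given as a 3x3 rotation matrix whose columns are the frame's x, y, z axes.
In Python, from workcell import movep, movel, goto_joints, open_gripper, clamp, wait, inverse_kinematics, read_state, camera, PlanningError, finish_job, grip_point_offset gives the robot as it stands. Calls block until the motion is done:
- movep(position, orientation): joint-space move of the TCP to a pose.
- movel(position, frame=None, max_speed=150, guard=None): straight line of the TCP; frame=None keeps the orientation; max_speed is the mean speed in mm/s. With guard (N) it stops when the force on the tool has changed by that much, and returns True; else False.
- goto_joints(angles): joint-space move.
- open_gripper() and clamp(): open the fingers fully, or close them until they stop; the grip force is fixed at half the most.
- wait(seconds).
- inverse_kinematics(position, orientation): joint angles nearest the present ones, or None.
- read_state(): the state.
- camera(name): name is "side" or "top"; returns a dict with "image" (400x640x3 uint8, blue, green, red), "range_z" (400x640 float32, mm along the optical axis (not along the pixel's ray), 0 where there is no reading), "fx", "fy", "cx", "cy" (pixels), "cam_to_world" (4x4, takes a point from camera to world coordinates). Camera axes: x right, y up, looking along -z (the intrinsics and any distortion apply to the point x, -y, -z); pixel columns grow to the right and rows downward; lengths in mm; the calibration is good to about 2 mm. A picture is of the moment at which its call begins.
A pose or a line that the arm cannot do raises PlanningError and nothing moves.
- finish_job(): hands the job in, once; it reports no verdict.
The state is a dict: "time": time; "qpos": joint angles; "qvel": joint speeds; "joint_efforts": joint torques, N m; "eef_pos": TCP position; "tool_rot": TCP orientation; "ft_force": force on the tool from outside, world axes, zero at the start; "torque": the same for the moment, N m; "finger_gap": finger opening in mm.
Only numpy, scipy, OpenCV 4.12 (cv2) and the standard library are available. Lean on these libraries where they do the work, as an engineer would, in place of code of your own. Each camera call takes 0.05 s, during which the arm holds its last target. There are 200 camera calls.

TASK

Take the key with the flat oblong head out of the wooden key rest and push it fully home in the keyhole on top of the white medicine box, working it past the stiff pins. Turn it a quarter turn clockwise against the lock's return spring and, keeping it turned, lift the lid by the key alone until its front edge stands about 5 cm higher. Finish still gripping the turned key with the lid held up, and leave the other keys and everything else standing where they are.

Things in the scene. Friction and masses are not known exactly. Their poses are not given: they have to be found in the camera images.
- med_box: White lockable steel medicine box, 220 wide (y), 150 deep (x), lid top 90 mm high; it stands fast. Origin: centre of its underside; -x is its front, z up. The lid's hinge line is parallel to y through (+75, 0, +80) mm, the keyhole at (-35, 0, +93) mm. A carrying handle is folded flat on the lid at x +22 to +55 mm, up to 8 mm high.
- lid (a joint): Lid hinge, rad: 0 shut (the latch holds it shut), grows as the front edge rises; 0.33 is about 50 mm at the front edge. No stay: it falls when let go. Lid with lock weighs about 0.33 kg.
- lock (a joint): Lock core under the keyhole, rad: 0 locked, grows clockwise seen from above, stop at 1.48. A spring turns it back (0.02 Nm at 0, 0.08 at the stop). The key has about 0.1 rad of turning play either way in it. From about 1 rad the latch frees the lid. While turned, the blade is caught under the lid plate (2 mm lengthwise play) and cannot be pulled out.
- keyhole (a point): Centre of the slot's mouth, on the steel lock plate 3 mm above the lid top. Slot 24 mm along the box's y, 7 mm along its x, countersunk 3 mm all round, 30 mm deep. Two stiff spring pins stick into it from the long sides, 14 and 20 mm down: pushing past takes about 5 to 15 N, less with small jiggles (0.05 rad). Moves with the lid.
- lid_front (a point): Middle of the lid's lower front edge, 66 mm high when shut.
- key_seat (a point): Point on the lock axis 30 mm below the mouth, where the tip of the box key is when it is fully home (collar resting on the lock plate). Moves with the lid.
- key_rest: Fixed oak block, 50 x 190 x 38 mm, 55 x 195 mm at the foot; three slots (23.5 mm along y, 6.5 mm along x) in a row along its y at -58, 0, +58 mm, each with a key standing in it, head up. Which key stands where varies. Origin: centre of the underside.
- box_key: Key of the box, the only one with a flat oblong head: 28 wide (y) x 9 thick (x) x 30 mm, rounded. 40 g. Origin: blade tip; z up to the head. From the tip: blade 22 wide (y) x 5 mm (x) up to 23, its end tapered to 16 wide; shank 5 thick; collar 20 across, 30 to 34; neck 8 thick; head 44 to 74. In the rest it hangs by its collar, tip 8 mm above the worktop. Fits the lock both ways round.
- disc_key: Another key in the rest, with a flat round steel head 27 mm across, 7 mm thick. Origin at the tip. To be left alone.
- tee_key: Another key in the rest, with a steel T-bar head, 45 mm long, 9 mm thick. Origin at the tip. To be left alone.
- coffee_carafe: Steel carafe with black handle, 124 x 173 x 172 mm, a bystander. Origin: centre of its underside.
- oat_jar: Clip-top glass jar, 80 x 68 x 114 mm, a bystander. Origin: centre of its underside.
- salt_mill: Salt shaker, 44 mm across, 90 mm high, a bystander. Origin: centre of its underside.
- dropper_bottle: Small brown dropper bottle, 33 mm across, 102 mm high, a bystander. Origin: centre of its underside.
- juice_carton: Small drinks carton, 39 x 64 x 117 mm, a bystander. Origin: centre of its underside.
- food_tin: Tin, 58 mm across, 72 mm high, a bystander. Origin: centre of its underside.
- spice_jar: Spice jar, 46 mm across, 109 mm high, a bystander. Origin: centre of its underside.
- mandarin: Mandarin, 49 mm across, a bystander. Origin: centre of its underside.

How it is judged:
By the outcome, as a careful person would: the job done as asked, in the order asked, and still so for the second after the job is handed in, while the arm keeps its last pose, push and grip.
It also fails if it takes over 48 s, if anything falls off the work surface, if the arm or the gripper's body presses on something with over 40 N, if the wrist force passes 120 N, or if a joint passes its speed limit or range.

## Working session

There is one attempt and no reset: what is moved stays moved. The work goes in short steps, each a Python script; the robot and the scene stay as the last script left them, time stands still between calls to the robot, and variables do not carry over. Pictures are saved under pics/ and viewed, about 8 in all and at most 12, crops included, and the job is handed in when it is done.

```bash
ls; mkdir -p pics; cat > h.py <<'E'
import numpy as np, cv2
from workcell import *
def shot(n):
    c=camera(n); np.savez('/tmp/%s.npz'%n,**c); return c
def load(n): return dict(np.load('/tmp/%s.npz'%n))
def cloud(c):
    z=c['range_z'].astype(float); v,u=np.mgrid[:400,:640]
    P=np.stack([(u-c['cx'])/c['fx']*z,-(v-c['cy'])/c['fy']*z,-z],-1)
    T=c['cam_to_world']; W=P@T[:3,:3].T+T[:3,3]; W[z==0]=np.nan; return W
E
python3 - <<'E'
from h import *
for n in ('side','top'):
    c=shot(n); cv2.imwrite('pics/%s0.png'%n,c['image']); print(n,c['fx'],c['cx'],c['cy'],c['cam_to_world'].round(3).tolist(),[k for k in c])
s=read_state(); print(s)
E
```

```text
pics
side 413.15661343605785 320.5224780725653 204.97828605045171 [[0.09, -0.503, 0.86, 1515.367], [0.996, 0.047, -0.077, 55.044], [-0.002, 0.863, 0.505, 694.79], [0.0, 0.0, 0.0, 1.0]] ['image', 'range_z', 'fx', 'fy', 'cx', 'cy', 'cam_to_world']
top 483.8117539399008 325.31414126728384 194.8804594436357 [[-0.051, 0.972, -0.23, 87.069], [-0.999, -0.051, 0.007, 173.595], [-0.005, 0.23, 0.973, 1742.847], [0.0, 0.0, 0.0, 1.0]] ['image', 'range_z', 'fx', 'fy', 'cx', 'cy', 'cam_to_world']
{'time': 0.1, 'qpos': array([-1.3711819 ,  0.52197184, -0.0363653 ,  1.59994369,  0.02120184,
        1.02111675, -0.11279554]), 'qvel': array([-3.89621394e-04,  3.24932236e-05,  1.23525348e-03, -2.29222430e-03,
        2.10673648e-03, -1.07745206e-03,  1.23453433e-03]), 'joint_efforts': array([ 2.37353473e-03, -9.28493142e+01,  1.98351748e+00, -3.70527828e+01,
        1.81135040e-02,  5.54429062e-03, -1.88590434e-06]), 'eef_pos': array([166.52567537, 602.08732218, 230.77462143]), 'tool_rot': array([[ 2.66526294e-01,  9.63827621e-01, -2.25655237e-04],
       [ 9.63827072e-01, -2.66526383e-01, -1.03029938e-03],
       [-1.05317407e-03,  5.71092494e-05, -9.99999444e-01]]), 'ft_force': array([ 0.48469512,  0.17843237, -0.31186593]), 'torque': array([-0.00308017, -0.00589657, -0.00411079]), 'finger_gap': 85.19414311428581}
```

View pics/side0.png

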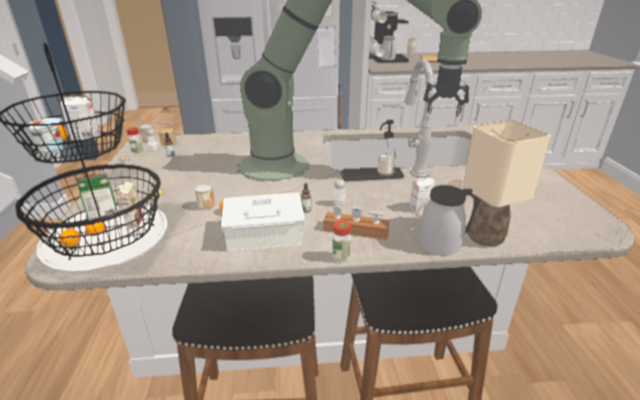

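View pics/top0.png

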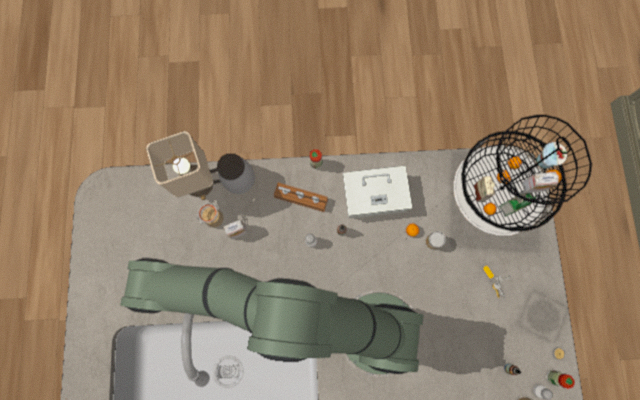

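The side view shows the box at (262,220) and the rest at (357,226). The top view shows the box at (378,190) with its keyhole near (379,199), and the rest at (302,197) with keys near (285,190), (300,196) and (315,200). I'll enlarge both.

```bash
python3 - <<'E'
from h import *
t=load('top'); s=load('side')
a=cv2.resize(t['image'][160:225,265:420],None,fx=5,fy=5,interpolation=cv2.INTER_CUBIC)
b=cv2.resize(s['image'][185:265,215:395],None,fx=4.3,fy=4.3,interpolation=cv2.INTER_CUBIC)[:,:775]
b=b[:270]
cv2.imwrite('pics/crop0.png',np.vstack([a,cv2.copyMakeBorder(b[:,:775],0,0,0,775-b.shape[1],cv2.BORDER_CONSTANT)]))
Wt=cloud(t);Ws=cloud(s)
for n,W,im in(('top',Wt,t['image']),('side',Ws,s['image'])):
    z=W[...,2]
    m=np.isfinite(z)&(W[...,0]>400)&(W[...,0]<800)&(W[...,1]<160)&(W[...,1]>-160)&(z>75)&(z<105)
    # lid: white
    w=m&(im.min(-1)>140)&(im.max(-1).astype(int)-im.min(-1)<40)
    p=W[w]; r=cv2.minAreaRect(p[:,:2].astype(np.float32)); print(n,'lid',len(p),r,np.median(p[:,2]))
    hsv=cv2.cvtColor(im,cv2.COLOR_BGR2HSV)
    k=np.isfinite(z)&(W[...,0]>450)&(W[...,0]<800)&(W[...,1]>60)&(W[...,1]<400)&(z>30)&(z<46)&(hsv[...,0]<15)&(hsv[...,1]>110)
    p=W[k];r=cv2.minAreaRect(p[:,:2].astype(np.float32)); print('rest',len(p),r,np.median(p[:,2]),np.argwhere(k).min(0),np.argwhere(k).max(0))
E
```

```text
top lid 2719 ((489.1451416015625, -21.2120361328125), (158.7625732421875, 224.09494018554688), 3.682837963104248) 90.17546472062259
rest 433 ((492.1771240234375, 252.96485900878906), (189.90695190429688, 50.4105110168457), 69.8695297241211) 37.790686224122965 [183 274] [206 326]
side lid 2470 ((486.9633483886719, -21.23737335205078), (162.8441619873047, 223.76405334472656), 3.501650094985962) 90.1920061833718
rest 431 ((495.78021240234375, 250.59677124023438), (187.54092407226562, 53.46802520751953), 72.44852447509766) 37.88296561156176 [213 324] [230 387]
```

View pics/crop0.png

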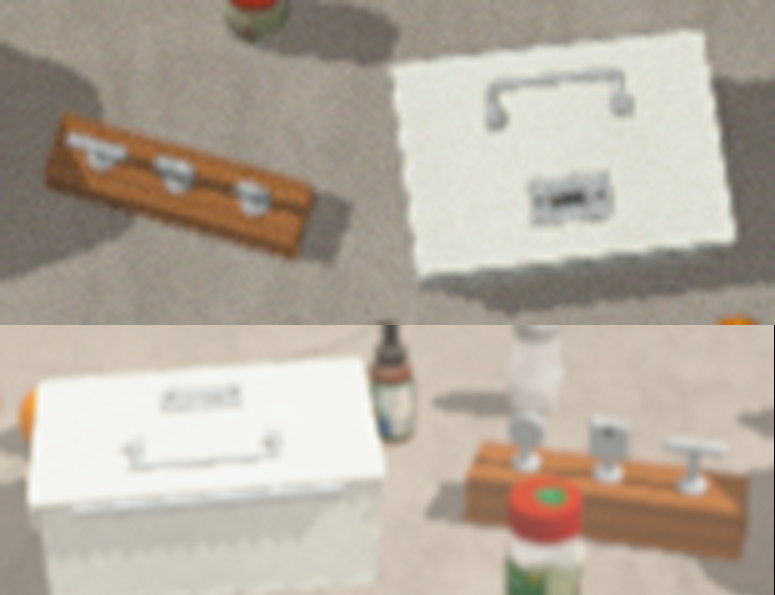

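The middle key has the oblong head. Next I'll triangulate the keyhole and key head and check them against the shape fits.

```bash
cat >> h.py <<'E'
def pix(c,u,v,z):
    T=c['cam_to_world']; d=T[:3,:3]@np.array([(u-c['cx'])/c['fx'],-(v-c['cy'])/c['fy'],-1]); o=T[:3,3]
    return o+d*(z-o[2])/d[2]
def Rt(yaw,tilt=0):
    # tool down, jaw (tool x) along world yaw
    c,s=np.cos(yaw),np.sin(yaw)
    return np.array([[c,s,0],[s,-c,0],[0,0,-1.]])
E
python3 - <<'E'
from h import *
t=load('top'); s=load('side')
print('hole top',pix(t,265+568.5/5-.5,160+198.5/5-.5,93),'side',pix(s,262.0,201.5,93))
print('head top',pix(t,265+175/5-.5,160+172/5-.5,76),'side',pix(s,356.1,210.8,67))
for n,c in (('top',t),('side',s)):
    W=cloud(c);z=W[...,2]
    k=np.isfinite(z)&(np.hypot(W[...,0]-494,W[...,1]-252)<110)&(z>50)&(z<95)
    for i in range(1,cv2.connectedComponents(k.astype(np.uint8))[0]):
        l=cv2.connectedComponents(k.astype(np.uint8))[1]==i
        p=W[l]; 
        if len(p)>4: print(n,len(p),p.mean(0).round(1),p.min(0).round(1),p.max(0).round(1))
    # lock plate gray
    im=c['image'].astype(int); m=np.isfinite(z)&(np.hypot(W[...,0]-453,W[...,1]+23)<40)&(im.max(-1)<185)&(z>80)
    print('plate',m.sum(),cv2.minAreaRect(W[m][:,:2].astype(np.float32)))
by=np.deg2rad(3.6); ry=np.deg2rad(-18.9)
key=np.array([493.5,252.3]); hole=np.array([453,-23.3])
st=read_state()
for f in (0,1):
  for xy,z,y in ((key,49,ry),(key,180,ry),(hole,180,by),(hole,104,by),(hole,104,by-np.pi/2)):
    q=inverse_kinematics([*xy,z],Rt(y+f*np.pi)); print(f,z,None if q is None else np.round(q,2))
E
```

```text
hole top [452.25396728 -22.57621853  93.        ] side [455.21240687 -22.51445499  93.        ]
head top [489.83526592 252.2429749   76.        ] side [490.22073474 251.20286891  67.        ]
top 33 [513.3 306.2  71.4] [503.  285.6  51. ] [523.2 324.8  80.7]
top 30 [492.9 252.1  76.7] [487.1 239.5  55.3] [499.2 265.1  87.7]
top 21 [474.3 196.4  72.8] [468.4 184.   56.6] [479.1 208.7  82.2]
plate 112 ((451.0160827636719, -25.728212356567383), (28.652463912963867, 56.92768859863281), 3.5967724323272705)
side 64 [474.3 196.7  67.4] [466.6 184.8  52.1] [481.3 208.8  79.6]
side 93 [494.3 251.   69.4] [485.8 238.6  50. ] [501.5 265.2  83.9]
side 58 [513.  305.8  69. ] [504.5 286.4  50. ] [520.9 325.6  75.1]
plate 0 ((0.0, 0.0), (0.0, 0.0), 0.0)
0 49 [-0.79  0.7   0.3   1.93 -0.37  0.57 -0.58]
0 180 [-0.9   0.51  0.45  1.86 -0.29  0.84 -0.64]
0 180 [-0.52  0.37  0.56  2.11 -0.29  0.73  0.29]
0 104 [-0.34  0.49  0.34  2.16 -0.32  0.54  0.3 ]
0 104 [-0.5   0.54  0.56  2.17 -0.52  0.57 -1.06]
1 49 [-0.36  0.68 -0.3   1.9   0.34  0.6   1.93]
1 180 [-0.38  0.48 -0.27  1.83  0.17  0.85  2.08]
1 180 [-0.91  0.68  1.23  2.12 -0.82  0.95 -2.28]
1 104 [-0.86  0.91  1.22  2.18 -1.13  0.96 -2.02]
1 104 [-0.18  0.47  0.13  2.15 -0.11  0.53  1.67]
```

```bash
cat >> h.py <<'E'
from scipy.spatial.transform import Rotation as Ro
BY=np.deg2rad(3.6); RY=np.deg2rad(-19.4)
KEY=np.array([493.7,251.5]); HOLE=np.array([453.3,-23.0])
ex=np.array([np.cos(BY),np.sin(BY),0]); ey=np.array([-np.sin(BY),np.cos(BY),0])
def lift(p,R,th,hole=HOLE):
    H=np.array([*hole,80])+110*ex; r=Ro.from_rotvec(th*ey).as_matrix()
    return H+r@(p-H), r@R
E
python3 - <<'E'
from h import *
t=load('top')
for n,u,v,z in (('spice',316,157,109),('salt',310,240,90),('drop',342,230,102),('carafe',233,170,172),('mand',413,230,40)):print(n,pix(t,u,v,z)[:2].round())
for th in (0,.2,.37):
    p,R=lift(np.array([*HOLE,104]),Rt(BY-np.pi/2),th); q=inverse_kinematics(p,R); print(th,p.round(),None if q is None else q.round(2))
movep([*KEY,230],Rt(RY)); print(read_state()['time'])
movel([*KEY,120]); c=shot('side'); d=shot('top')
a=cv2.resize(c['image'][150:260,300:420],None,fx=5,fy=5,interpolation=cv2.INTER_CUBIC); cv2.imwrite('pics/abv.png',a)
s=read_state();print(s['time'],s['eef_pos'],s['ft_force'],s['qpos'].round(2))
E
```

```text
spice [613. 187.]
salt [322. 222.]
drop [349. 111.]
carafe [561. 469.]
mand [ 346. -144.]
0 [453. -23. 104.] [-0.5   0.54  0.56  2.17 -0.52  0.57 -1.06]
0.2 [460. -23. 125.] [-0.57  0.65  0.71  1.98 -0.48  0.91 -1.09]
0.37 [469. -22. 142.] [-0.55  0.74  0.73  1.82 -0.43  1.16 -1.13]
1.85
2.8333 [494.16442267 251.83253649 120.94262862] [-0.73190003 -0.23434966 -0.00561699] [-0.86  0.59  0.39  1.9  -0.34  0.71 -0.61]
```

View pics/abv.png

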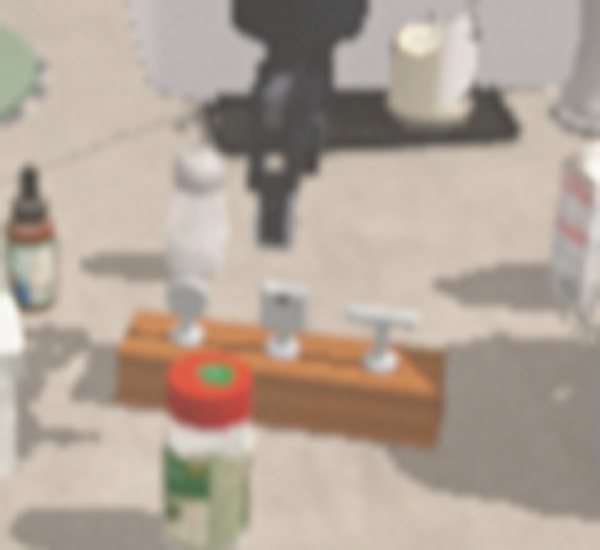

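The fingers at (275,240) hang over the oblong key at (284,300) and are clear of the spice jar. I'll descend, grip and lift.

```bash
python3 - <<'E'
from h import *
g=movel([*KEY,49],max_speed=80,guard=12); wait(.1); s=read_state();print(g,s['time'],s['eef_pos'],s['ft_force'])
if not g:
    clamp(); wait(.2); s=read_state(); print(s['time'],s['finger_gap'],s['eef_pos'],s['ft_force'],s['torque'])
    print(movel([*KEY,105],max_speed=80,guard=15)); s=read_state(); print(s['eef_pos'],s['ft_force'],s['finger_gap'])
    movel([*KEY,200]); 
    c=shot('side');d=shot('top')
    cv2.imwrite('pics/held.png',cv2.resize(c['image'][130:250,290:430],None,fx=5,fy=5,interpolation=cv2.INTER_CUBIC))
    s=read_state(); print(s['time'],s['eef_pos'],s['ft_force'],s['finger_gap'])
E
```

```text
False 3.9667 [493.94385716 251.70054386  49.4834738 ] [-1.17284644 -0.51241255 -0.30072679]
4.85 8.202373236604483 [493.49474683 251.57468686  48.9704814 ] [-2.10193795  1.18585066  1.17430616] [ 0.17181719  0.61080947 -0.0432201 ]
False
[493.51165405 251.49307394 104.73937796] [ 0.7665481 -0.1157347 -1.3565779] 7.923346342194009
6.5833 [493.24464311 251.28696395 198.94101208] [ 0.41536278  0.71221009 -1.3333242 ] 8.184852269590337
```

View pics/held.png

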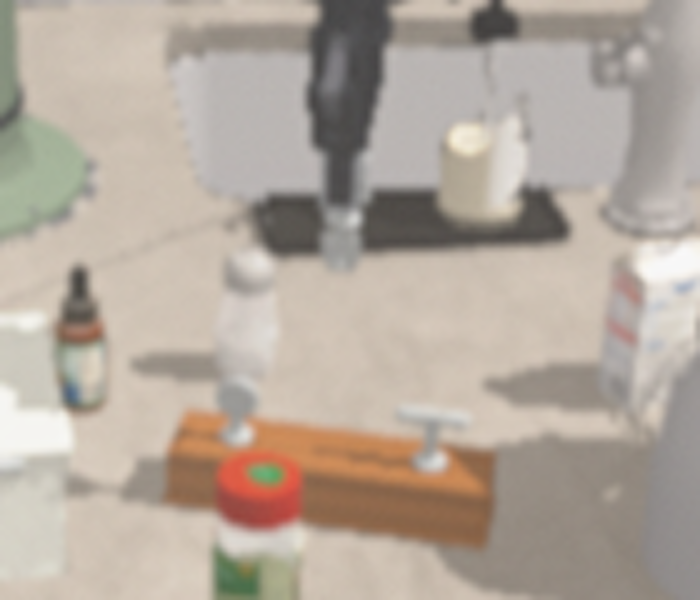

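The box key is held upright, with its blade tip at about (341,268), and the other keys are undisturbed. I'll move over the keyhole and take a close look.

```bash
python3 - <<'E'
from h import *
movep([*HOLE,200],Rt(BY)); movel([*HOLE,146],max_speed=100); wait(.2)
c=shot('side');d=shot('top'); s=read_state(); print(s['time'],s['eef_pos'],s['ft_force'],s['finger_gap'],s['qpos'].round(2))
cv2.imwrite('pics/hov.png',cv2.resize(c['image'][150:230,215:315],None,fx=7,fy=7,interpolation=cv2.INTER_CUBIC))
W=cloud(c);z=W[...,2]
m=np.isfinite(z)&(np.hypot(W[...,0]-453,W[...,1]+23)<25)&(z>100)&(z<128)
p=W[m];print(len(p))
for lo in range(100,128,4):
    q=p[(p[:,2]>=lo)&(p[:,2]<lo+4)]
    if len(q):print(lo,len(q),q.mean(0).round(1),q.min(0).round(1),q.max(0).round(1))
E
```

```text
8.65 [453.50568    -22.91257822 146.3483426 ] [-0.18702579  0.48579275 -1.10012779] 8.128569923246195 [-0.38  0.41  0.39  2.13 -0.26  0.64  0.24]
48
104 2 [454.  -25.8 107.6] [453.7 -27.3 107.4] [454.2 -24.4 107.8]
108 6 [451.9 -20.9 109.5] [449.4 -30.2 108. ] [455.3 -12.6 111.7]
112 10 [453.1 -22.5 113.9] [448.9 -32.3 112.9] [457.7 -15.3 115.8]
116 7 [454.5 -24.  118.2] [450.4 -32.1 116.4] [457.1 -12.  119. ]
120 10 [453.4 -21.7 121.3] [450.8 -32.  120.1] [455.9 -11.9 123.4]
124 13 [452.7 -22.4 126.3] [445.3 -31.7 124.5] [456.3 -14.4 127.6]
```

View pics/hov.png

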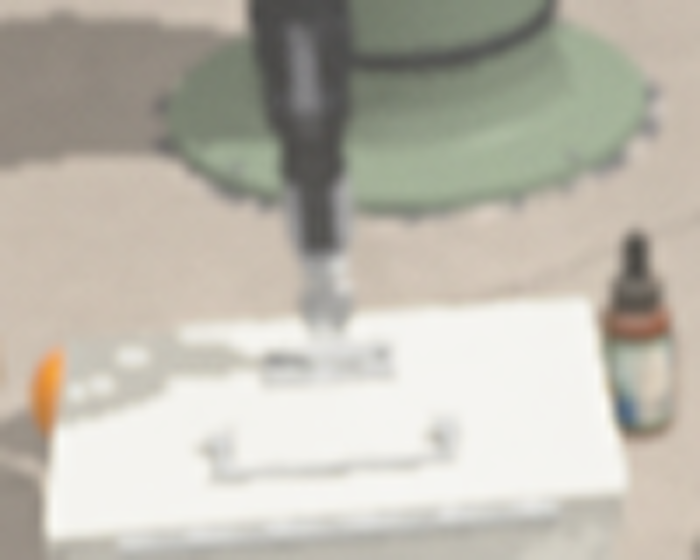

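The tip at (325,335) is over the plate, whose centre is at (328,364), and in line with it. I'll start the insertion under a force guard.

```bash
python3 - <<'E'
from h import *
movel([*HOLE,138],max_speed=60)
for z in (134,130,126,123):
    g=movel([*HOLE,z],max_speed=25,guard=8); s=read_state(); print(z,g,s['eef_pos'].round(1),s['ft_force'].round(1),s['torque'].round(2),s['time'])
    if g: break
E
```

```text
134 False [453.2 -23.1 133.9] [-0.   0.6 -0.2] [ 0.05 -0.07  0.  ] 9.2417
130 False [453.2 -23.  129.9] [ 0.4 -0.8 -0.4] [ 0.02  0.12 -0.  ] 9.55
126 False [452.9 -23.  125.8] [-2.3 -0.2 -2.3] [-0.06  0.71 -0.04] 9.8583
123 False [452.9 -23.  122.8] [-4.   0.7 -3.4] [-0.01  1.11  0.01] 10.125
```

```bash
python3 - <<'E'
from h import *
h=HOLE.copy()
for dx in (0.8,0.8):
    h=h-dx*ex[:2]; movel([*h,123],max_speed=20); wait(.1); s=read_state(); print(s['eef_pos'].round(1),s['ft_force'].round(1),s['torque'].round(2))
    if s['ft_force'][0]>-1.5: break
np.save('/tmp/h.npy',h)
for i,z in enumerate(range(121,100,-2)):
    g=movel([*h,z],Rt(BY+.05*(-1)**i),max_speed=25,guard=25); s=read_state(); print(z,g,s['eef_pos'].round(1),s['ft_force'].round(1),s['torque'].round(2),s['time'])
    if g: break
E
```

```text
[452.7 -23.  123.1] [-1.7 -0.4 -1.1] [-0.07  0.47 -0.02]
[452.  -23.1 123.1] [ 0.2  0.1 -0.4] [-0.04 -0.01  0.02]
121 False [451.7 -23.2 121. ] [ 0.3  0.  -0.4] [-0.    0.06 -0.04] 11.075
119 False [451.5 -23.1 118.9] [-1.7 -1.3  0.6] [-0.15  0.49 -0.  ] 11.325
117 False [451.7 -23.1 117.1] [-2.3  0.7 -0.6] [0.03 0.36 0.02] 11.575
115 False [451.7 -23.  115. ] [-2.5  0.6 -0.6] [-0.02  0.43  0.  ] 11.825
113 False [452.  -23.  113.2] [ 0.1  0.9 -0.3] [ 0.36 -0.    0.09] 12.075
111 False [451.9 -23.1 111.1] [ 0.8  1.7 -0.5] [ 0.09 -0.25 -0.02] 12.325
109 False [451.9 -23.1 109.1] [ 1.1  0.1 -0.5] [ 0.18 -0.32  0.03] 12.575
107 False [451.8 -23.1 107. ] [ 1.6 -0.5 -0.4] [-0.13 -0.31  0.01] 12.825
105 False [451.7 -23.1 105.1] [0.3 0.5 0. ] [ 0.16 -0.27  0.04] 13.075
103 False [451.9 -23.2 103.7] [-2.4 -0.6 17.4] [-0.06  0.68  0.03] 13.325
101 False [452.5 -23.3 103. ] [-11.7   0.4  61.1] [ 0.11  2.61 -0.03] 13.575
```

The TCP height of 104 matches the collar seating, and force rises only there. I'll ease the push, then turn in steps while watching torque and trimming the side forces.

```bash
python3 - <<'E'
from h import *
h=np.load('/tmp/h.npy'); z=103.6
movel([*h,z],Rt(BY),max_speed=20); wait(.1); s=read_state(); print(s['eef_pos'].round(1),s['ft_force'].round(1),s['torque'].round(2),s['finger_gap'])
c=shot('side')
for a in np.arange(.15,1.51,.15):
    movel([*h,z],Rt(BY-a),max_speed=40); wait(.05); s=read_state(); f=s['ft_force']; R=s['tool_rot']
    print(a.round(2),(BY-np.arctan2(R[1,0],R[0,0])).round(3),s['eef_pos'].round(1),f.round(1),s['torque'].round(2),s['time'],round(s['finger_gap'],1))
    if np.hypot(*f[:2])>15 or abs(s['torque'][2])>.8: print('stop');break
    h=h+np.clip(.15*f[:2],-.6,.6)*(np.hypot(*f[:2])>1.5)
np.save('/tmp/h.npy',h)
E
```

```text
[452.  -23.1 103.8] [ 0.5 -0.9  9.3] [-0.01 -0.15  0.07] 8.13764869355588
0.15 0.15 [452.  -23.2 103.7] [-0.4 -0.5 10. ] [-0.12 -0.08 -0.03] 14.3583 8.3
0.3 0.3 [451.9 -23.2 103.7] [ 0.2 -0.9 10.8] [-0.16 -0.02 -0.  ] 14.7083 7.9
0.45 0.45 [451.9 -23.2 103.7] [-0.4 -0.5 10.6] [-0.16  0.1   0.01] 15.0583 8.3
0.6 0.6 [451.8 -23.2 103.7] [-1.9 -1.3 10.9] [-0.11  0.18 -0.04] 15.4083 8.6
0.75 0.75 [451.7 -23.2 103.7] [-0.3  0.  10.1] [ 0.2  -0.01 -0.05] 15.7583 8.0
0.9 0.9 [451.6 -23.2 103.7] [-0.3  0.8 12.2] [0.26 0.06 0.01] 16.1083 8.2
1.05 1.05 [451.6 -23.2 103.7] [-0.3  1.2 11.6] [0.24 0.12 0.  ] 16.4583 8.3
1.2 1.2 [451.6 -23.1 103.7] [-0.2  0.7 11.8] [0.26 0.18 0.  ] 16.8083 8.3
1.35 1.35 [451.5 -23.2 103.7] [-1.6  1.5 13.6] [0.27 0.17 0.03] 17.1583 8.1
1.5 1.5 [451.4 -23.1 103.7] [ 1.1 -0.1 10.6] [ 0.05 -0.02  0.11] 17.5083 8.2
```

It turned smoothly. I'll turn on to the stop and look at the result, then take up the lengthwise play and start the lift.

```bash
python3 - <<'E'
from h import *
h=np.load('/tmp/h.npy')
def show(n):
    s=read_state(); R=s['tool_rot']; print(n,s['eef_pos'].round(1),s['ft_force'].round(1),s['torque'].round(2),s['time'],round(s['finger_gap'],1))
R=Rt(BY-1.57)
movel([*h,103.6],R,max_speed=40); wait(.1); show('turn')
for z in (104.5,105.5,106.5): movel([*h,z],max_speed=20,guard=25); wait(.05); show(z)
p0=np.array([*h,106.0])
for th in (.02,.04,.06):
    p,Q=lift(p0,R,th,h); g=movel(p,Q,max_speed=30,guard=20); wait(.05); show((th,g))
    if g: break
c=shot('side'); d=shot('top')
cv2.imwrite('pics/turned.png',cv2.resize(c['image'][150:260,205:325],None,fx=5,fy=5,interpolation=cv2.INTER_CUBIC))
E
```

```text
turn [451.4 -23.1 103.7] [-0.3 -0.5 10.9] [0.01 0.05 0.06] 17.8583 7.8
104.5 [451.2 -23.1 104.4] [ 2.4 -1.4 -2.9] [-0.22 -0.68  0.06] 18.1583 8.1
105.5 [451.1 -23.1 105.5] [ 1.4 -1.4 -3.3] [-0.33 -0.41  0.09] 18.4583 8.0
106.5 [451.1 -23.1 106.5] [ 1.5 -1.1 -3.6] [-0.42 -0.24  0.13] 18.7583 7.9
(0.02, False) [451.7 -23.  108.1] [ 0.  -1.5 -4. ] [-0.36 -0.19  0.12] 19.0583 8.1
(0.04, False) [452.2 -23.  110.2] [-0.2 -1.6 -3.5] [-0.39 -0.04  0.06] 19.3583 8.3
(0.06, False) [452.9 -22.9 112.4] [-0.5 -1.  -3.6] [-0.36 -0.17  0.12] 19.6583 8.3
```

View pics/turned.png

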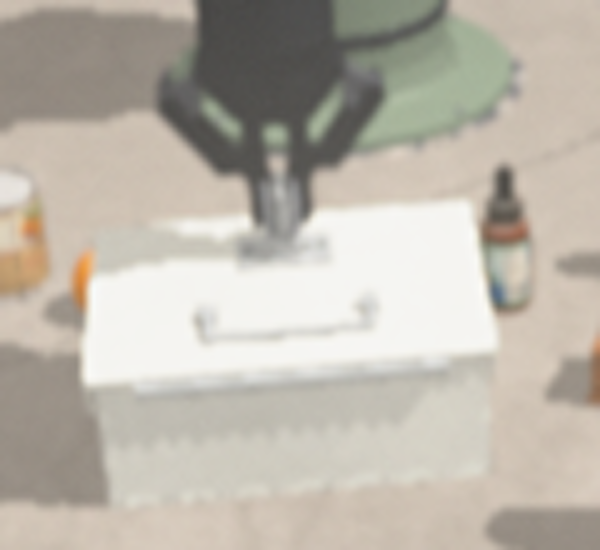

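The key is turned at (280,215), and a steady pull of about 2.5 N matches the lid's weight. I'll go on lifting along the arc and measure the lid's tilt from depth.

```bash
cat > lid.py <<'E'
from h import *
def lidangle():
    for n in ('side','top'):
        c=shot(n); W=cloud(c); d=W-np.array([*HOLE,0]); X=d@ex-35; Y=d@ey; im=c['image'].astype(int)
        m=np.isfinite(X)&(X>-65)&(X<68)&(abs(Y)<105)&(abs(Y)>50)&(W[...,2]>80)&(W[...,2]<170)&(im.min(-1)>150)
        k=np.polyfit(X[m],W[...,2][m],1); print(n,'lid angle',-np.arctan(k[0]).round(3),m.sum())
E
python3 - <<'E'
from lid import *
h=np.load('/tmp/h.npy'); R=Rt(BY-1.57); p0=np.array([*h,106.0]); lidangle()
for th in np.arange(.09,.331,.03):
    p,Q=lift(p0,R,th,h); g=movel(p,Q,max_speed=40,guard=15); s=read_state(); print(th.round(2),g,s['eef_pos'].round(1),s['ft_force'].round(1),s['torque'].round(2),s['time'],round(s['finger_gap'],1))
    if g: break
wait(.2); lidangle()
c=load('side'); cv2.imwrite('pics/up.png',cv2.resize(c['image'][130:260,205:395],None,fx=4,fy=4,interpolation=cv2.INTER_CUBIC))
E
```

```text
side lid angle 0.064 1017
top lid angle 0.057 246
0.09 False [454.1 -22.9 115.6] [ 0.3 -1.  -3.9] [-0.31 -0.36  0.09] 20.1083 8.1
0.12 False [455.1 -22.8 118.7] [ 0.7 -1.1 -4. ] [-0.27 -0.35  0.15] 20.3583 8.2
0.15 False [456.2 -22.8 121.9] [ 0.7 -0.2 -4. ] [-0.26 -0.42  0.16] 20.6083 8.3
0.18 False [457.6 -22.7 125. ] [ 0.6 -1.1 -3.2] [-0.27 -0.52  0.13] 20.8583 8.4
0.21 False [459.  -22.6 128.1] [-0.3 -0.4 -3.8] [-0.19 -0.47  0.15] 21.1083 8.2
0.24 False [460.4 -22.5 131.1] [ 1.2 -1.4 -3.2] [-0.21 -0.52  0.14] 21.3583 8.3
0.27 False [462.  -22.4 134.1] [-0.5 -0.7 -4.3] [-0.17 -0.51  0.14] 21.6083 8.0
0.3 False [463.7 -22.3 137.1] [ 0.1 -0.4 -3.7] [-0.21 -0.48  0.18] 21.8583 7.8
0.33 False [465.4 -22.2 139.9] [-0.9 -1.  -2.9] [-0.19 -0.52  0.14] 22.1083 8.0
side lid angle 0.328 1465
top lid angle 0.326 397
```

View pics/up.png

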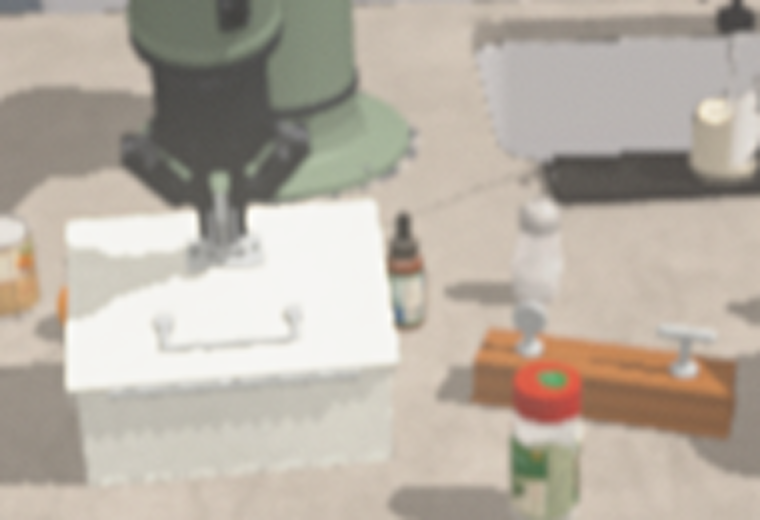

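The lid stands at 0.33 rad, held by the gripped key at (222,230). The other two keys and the bystanders in view are standing as they were, so I'll hand it in.

```bash
python3 - <<'E'
from lid import *
wait(.5); lidangle(); s=read_state(); print(s['time'],s['finger_gap'],s['ft_force'],np.abs(s['qvel']).max()); finish_job()
E
```

```text
side lid angle 0.331 1471
top lid angle 0.322 401
23.0083 8.193344145840674 [ 0.34319212 -1.24542863 -2.53492509] 0.0029733412178455767
the job is handed in; nothing more can be done
```

The job is handed in, finished at 23.0 s: the box key is in the lock and turned, and it holds the lid up with the gripper still closed on it.

- **Key:** I took the oblong-headed key from the middle slot and pushed it in with small jiggles. It seated at the expected height, about 104 mm TCP. The last push reached 61 N, below the 120 N wrist limit.
- **Turn:** I turned the gripper 1.57 rad clockwise, with the spring's resistance showing near the end. The lock angle itself can't be read, but the latch freed the lid.
- **Lid:** In the last check, depth gave a lid angle of 0.331 rad (side camera) and 0.322 rad (top camera), so the front edge is about 5 cm up. It was steady, at about 2.5 N on the tool and an 8.2 mm finger gap.
- **Surroundings:** The other two keys and the objects visible in the last side view stood where they were. I didn't look at the carafe, oat jar or juice carton again at the end, but the arm did not go near them after picking up the key.
- **Disagreement:** I saw no clear 5–15 N rise at the pins, only near-zero vertical force until the collar seated. I read the force only between 2 mm steps while jiggling, so I may have missed it. The free turn and the lid lifting show the key was home.

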